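# Open the double-latched model case

### The job

Open the model-maker's carrying case gently: swing the side latch right off the lid, lift the lid by its handle until it rests a little open just under its safety catch, and let it stand there. Then reach in under the lid's raised front edge, feel for the hidden catch tab, push it softly to the left until it stops, and raise the lid to stand open at about 55 degrees, leaving everything else on the table alone. Never wrench the lid against a latch or force the tab.

Things in the scene. Friction and masses are not known exactly. Their poses are not given: they have to be found in the camera images.
- case: Plywood carrying case fixed to the table, 200 deep (x) by 320 wide (y) by 100 tall to its rim, with model houses inside. Origin: centre of the underside; x points from the front to the hinged back, y to the left as seen from the front, z up. The front, 100 mm before the origin, faces roughly to the robot.
- lid (a joint): Lid angle, 0 shut, grows as it opens, at most 1.3 rad. Friction hinge (about 1.0 N m, lid 0.5 kg): it stays where it is left; lifting takes about 9 N at the handle, 2 N downwards can close it. Latched, it moves under 0.01 rad; with the side latch off it rises to about 0.33 rad and is stopped there by the hidden catch. 0.28 to 0.32 rad is a good height for reaching the catch.
- lid_hinge (a point): Middle of the hinge line, low behind the back wall (case x +106, y 0, z 30 mm), along the case's y. The shut lid's 6 mm plate lies on the rim at z 100 mm and runs 232 mm from above this line to the front, overhanging the front wall by 26 mm. The lid swings back as it rises. More than 25 N between the lid and the side latch or the hidden catch strains it.
- lid_handle (a point): Middle of the lid's handle: a round steel bar 12 mm thick, 100 mm long along the case's y, on two end posts; its middle line is 38 mm above the lid's top face. With the lid shut at case x -65, y +30, z 144 mm, so 171 mm before and 114 mm above the hinge line. The bar can turn between the fingers as the lid opens.
- skirt_edge (a point): Middle of the lower outer edge of the lid's front skirt, a 3 mm plate that hangs 34 mm down from the lid along its whole width (at case x -126, z 66 mm with the lid shut), hiding a 23 mm deep space before the front wall, closed at its ends. At lid angle 0.30 it is 33 mm above the rim and 5 mm before the wall.
- latch (a joint): Angle of the side latch, a steel bar 7 mm thick, 14 mm wide, on an upright pivot at case x -75, y -177, z 108 mm by the right wall. At 0 it points to the case's left (+y), its end over the lid's edge. It turns clockwise seen from above, its end going towards case +x, up to 1.6 rad; fully off the lid from 1.3. Friction about 2 N at the knob; stays where left.
- latch_knob (a point): Point on the axis of the latch's upright round knob (15 mm diameter, 36 mm tall), 5 mm below its top, 40 mm from the latch's pivot; at about z 139 mm. The knob can be pushed, or held from above, and turns between the fingers.
- catch: Guide of the hidden catch, fixed; origin: middle of the front wall's outer top edge (case x -100, y 0, z 100 mm), axes as the case. Its steel tab sticks out 21 mm before the wall, is 10 mm wide along y, and spans 8 to 30 mm below the rim. Its middle lies anywhere from y -35 to +65 mm: not measured, it must be felt. Shut fingers tilted forwards 15 to 45 degrees reach it under the raised skirt.
- catch_rest (a point): Same point as the origin of catch. How the tab moves: pushed to the left (+y) it slides 16 mm that way and 8 mm inwards (+x) along a slanting slot, against a drag of 5 to 12 N at the finger, then meets a hard stop, and stays where it is left. The lid is free only from about 12 mm of sideways travel. More than 25 N bends the tab.
- tower_model: White model tower, 60 by 50 mm, 90 mm tall, standing left of the case. Origin at its underside. Leave alone.
- terrace_model: White model terrace, 105 by 45 mm, 50 mm tall, right of the case. Origin at its underside. Leave alone.
- shed_model: White model block, 50 by 35 by 25 mm, left of the case. Origin at its underside. Leave alone.
- scale_rule: White scale rule, 30 by 200 by 5 mm, flat left of the case. Origin at its underside. Leave alone.
- set_square: Black set square, about 90 by 140 mm, 4 mm thick, flat left of the case. Origin at its underside. Leave alone.
- craft_knife: Craft knife, 135 mm long, right of the case. Origin at its underside. Leave alone.

How it is judged:
On the way, in this order (a step that is already met when the one before it is completed fails the run):
1. the side latch is swung off the lid (value of joint latch above 1.25 rad), for 0.1 s.
2. the lid is lifted a little, under its safety catch, and let go there (value of joint lid between 0.2 and 0.4 rad and contact force between the fingers and lid below 0.1 N), for 0.2 s.
3. the lid is free of the safety catch (value of joint lid above 0.5 rad), for 0.1 s.
At the end, for the whole second after the job is handed in: The lid stands open by itself at 0.85 to 1.25 rad (49 to 72 degrees), at rest (value of joint lid between 0.85 and 1.25 rad and velocity of joint lid between -0.05 and 0.05 rad/s); the robot touches nothing.
It fails at once if the hidden catch tab is pushed with more than 25 N (contact force between the fingers and catch above 25 N).
It fails at once if the lid is wrenched against the safety catch with more than 25 N (contact force between lid and catch above 25 N).
It fails at once if the lid is wrenched against the side latch with more than 25 N (contact force between lid and latch above 25 N).
It fails at once if the lid is flung open or slammed faster than 2.5 rad/s (velocity of joint lid above 2.5 rad/s or velocity of joint lid below -2.5 rad/s).
It fails at once if a model house, rule, set square or knife is shifted by more than 30 mm (distance of any of tower_model, terrace_model, shed_model, scale_rule, set_square, craft_knife from where it was at the start of the episode above 0.03 m).
It also fails if it takes over 72 s, if anything falls off the work surface, if the arm or the gripper's body presses on something with over 40 N, if the wrist force passes 120 N, or if a joint passes its speed limit or range.

### The arm

A 6-joint arm with a two-finger parallel gripper is mounted at the origin on the work surface. World frame = base frame: x ahead of the robot, y to its left, z up, the work surface at z = 0. Lengths are in m, angles in rad, forces in N, time in s.
With the tool pointing down it reaches from about 0.25 to 0.775 m from the base axis. Payload 4 kg.
Tool frame: the origin (TCP) lies at the very end of the fingers, on their centre line; the grasp point (between the pads) lies 19 mm behind it; y points along the fingers, z is the direction in which the jaws open and shut, and the axes are right-handed (so a half turn about y gives the same grasp; the last joint's range is limited). The gripper opens to 85 mm and grips with 20 to 120 N. Pads are 22 mm wide; open, the fingers measure 114 mm over their backs; the gripper's body (76 mm by 85 mm) begins 54 mm behind the grasp point. The pads swing forward as they close: fully open they stand 13 mm farther back than shut.
Start: joints at [-1.345, 0.087, 1.371, -0, 1.684, -0.103], TCP at [0.178, -0.521, 0.231] pointing down, gripper open.
Joint ranges: [-3.1, 3.1], [-0.76, 2.03], [0.27, 2.55], [-1.08, 4.22], [0.17, 2.65], [-2.57, 2.57]. Speed limits (rad/s): [2.79, 2.79, 3.14, 3.14, 3.14, 3.14].

### API

Orientations are given as a unit quaternion [w, x, y, z].
In Python, from rig import bot, cams, sign_off gives the robot as it stands. The module is installed in compiled form; this text tells all that it offers.
- The arm moves only by the tool send_rows, never from a script. Its argument "commands" is text: rows parted by semicolons, each of 7 numbers parted by spaces: the turn, a rotation vector about the world's x, y, z in degrees, then the shift along the world's x, y, z in cm, then the closure, from 0 (fully open) to 1 (shut). A call has 1 to 20 rows; each row is the pose to reach, as a shift and turn from the pose measured when the call began; what a row does not reach only later rows make up. A row lasts 1/8 s, in which the tool goes at most 62.5 mm and 10.7 degrees, less where a joint would pass 70% of its speed; a pose out of reach is approached as far as the arm can. A call with a gripper value outside its range is refused whole. The fingers move at their own pace and stop on an object; "force" is the grip in N (left out, the last holds). Time passes only in rows, so rows that repeat a pose let the fingers close. It gives the time, the measured TCP pose, the force and the opening at its end, in the units of the state.
- bot.sense(): the state, without advancing time (a new reading comes with each control period).
- cams.camera(name): name is "scene" or "side" or "wrist"; returns the picture (400x640x3 uint8, blue, green, red); there is no depth.
- cams.camera_params(name): a dict with "fx", "fy", "cx", "cy" (pixels), "D" ([k1, k2, p1, p2, k3] as OpenCV has them; the pictures are not rectified), "extrinsics" (4x4, takes a point from world to camera coordinates); the wrist camera has in their place "T_tool_cam" (4x4, takes a point from camera to tool coordinates, whose origin is the TCP and whose axes are the tool frame's). Camera axes: x right, y up, looking along -z (the intrinsics and any distortion apply to the point x, -y, -z); pixel columns grow to the right and rows downward; lengths in m; the calibration is good to about 2 mm. A picture is of the moment at which its call begins: read the wrist's pose just before it. camera_params takes no time and is no camera call.
- sign_off(): hands the job in, once; it reports no verdict.
The state is a dict: "time": time; "q": joint angles; "joint_vel": joint speeds; "joint_torque": joint torques, N m; "tool_pos": TCP position; "tool_rot": TCP orientation; "force": force on the tool from outside, world axes, zero at the start; "moment": the same for the moment, N m; "width": finger opening in m.
Only numpy, scipy, OpenCV 4.12 (cv2) and the standard library are available. Lean on these libraries where they do the work, as an engineer would, in place of code of your own. Each camera call takes 0.05 s, during which the arm holds its last target.

## Working session

There is one attempt and no reset: what is moved stays moved. The work goes in short steps, Python scripts to look and compute and a tool call to move; the robot and the scene stay as the last step left them, time stands still between calls to the robot, and variables do not carry over. Pictures are saved under pics/ and viewed, and the job is handed in when it is done.

Besides the shell and the picture viewer there is one more tool, called after ">>>" as a command line: name --argument value ..., lists and objects as JSON in quotes. send_rows: Moves the arm, as the interface text tells. Its arguments: {"type":"object","properties":{"commands":{"type":"string"},"force":{"type":"number"}},"required":["commands"]}

```bash
mkdir -p pics; ls
python3 - <<'E'
from rig import bot,cams
import cv2
s=bot.sense()
print({k:(v if not hasattr(v,'tolist') else v.tolist()) for k,v in s.items()})
for n in ["scene","side"]:
    cv2.imwrite(f"pics/{n}0.png",cams.camera(n))
for n in ["scene","side","wrist"]: print(n,cams.camera_params(n))
E
```

```text
pics
{'time': 0.0, 'q': [-1.3451064239000843, 0.08798439713848957, 1.372314565758616, -1.7319246593449173e-05, 1.6835871462713368, -0.10310049661425057], 'joint_vel': [-0.00017622266573111728, -4.186790815990856e-05, -0.001515781400786316, 0.0007162351909335747, 0.0007573892766096306, 0.00014091043598651735], 'joint_torque': [-0.0025751537759788334, -35.186437368392944, -31.3278329372406, -0.00047375733629451133, 0.010873162827920169, -1.9511207369760086e-05], 'tool_pos': [0.17746895595013837, -0.5200399364187918, 0.23009246309419373], 'tool_rot': [0.11566557273690745, -0.1157770606642974, 0.6983818407603325, -0.6967639141083501], 'force': [0.37183703341311325, -0.8151754710517678, 0.006821944812094014], 'moment': [0.04165129451689237, -0.011940039078680117, -0.015837570785101278], 'width': 0.08563311173257293}
scene {'fx': 451.133716398335, 'fy': 451.133716398335, 'cx': 317.84763670057094, 'cy': 202.37623609826605, 'D': array([-0.11341966,  0.        ,  0.        ,  0.        ,  0.        ]), 'extrinsics': array([[ 4.02107253e-01,  9.15591614e-01, -1.32423526e-03,
        -2.9867609
[... 548 characters left out ...]
90725,  0.83098105, -0.26152534],
       [-0.4155312 ,  0.71996955,  0.55585759, -0.8217613 ],
       [ 0.        ,  0.        ,  0.        ,  1.        ]])}
wrist {'fx': 348.7077206442652, 'fy': 348.7077206442652, 'cx': 316.4458700358435, 'cy': 197.28426716023856, 'D': array([-0.06976811,  0.        ,  0.        ,  0.        ,  0.        ]), 'T_tool_cam': array([[ 8.57802321e-04, -9.57141051e-01, -2.89620913e-01,
        -7.40969687e-02],
       [ 2.13824504e-04,  2.89621188e-01, -9.57141328e-01,
        -1.43327554e-01],
       [ 9.99999609e-01,  7.59110005e-04,  4.53097938e-04,
         3.14054941e-04],
       [ 0.00000000e+00,  0.00000000e+00,  0.00000000e+00,
         1.00000000e+00]])}
```

View pics/scene0.png

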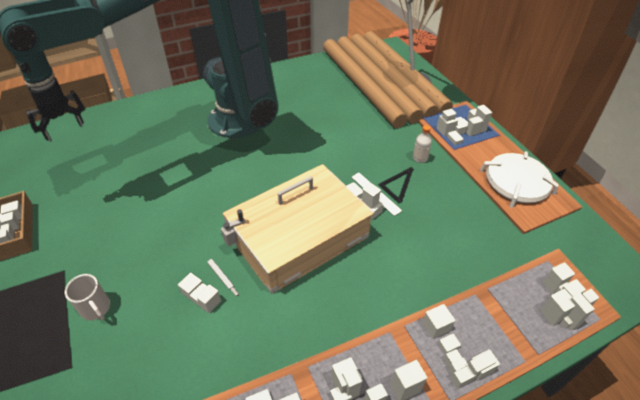

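View pics/side0.png

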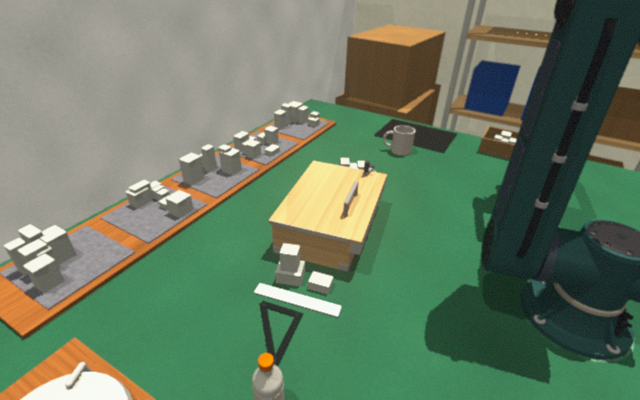

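Run:
```python
import cv2
a=cv2.imread("pics/scene0.png")[155:295,210:410]; cv2.imwrite("pics/s0c.png",cv2.resize(a,None,fx=4,fy=4,interpolation=cv2.INTER_CUBIC))
a=cv2.imread("pics/side0.png")[150:275,260:400]; cv2.imwrite("pics/d0c.png",cv2.resize(a,None,fx=4.5,fy=4.5,interpolation=cv2.INTER_CUBIC))
```

```text
(no output)
```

View pics/s0c.png

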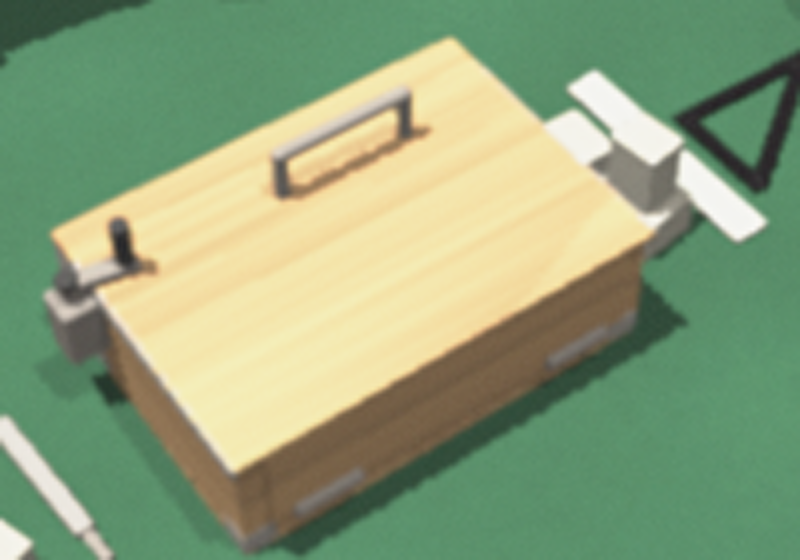

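View pics/d0c.png

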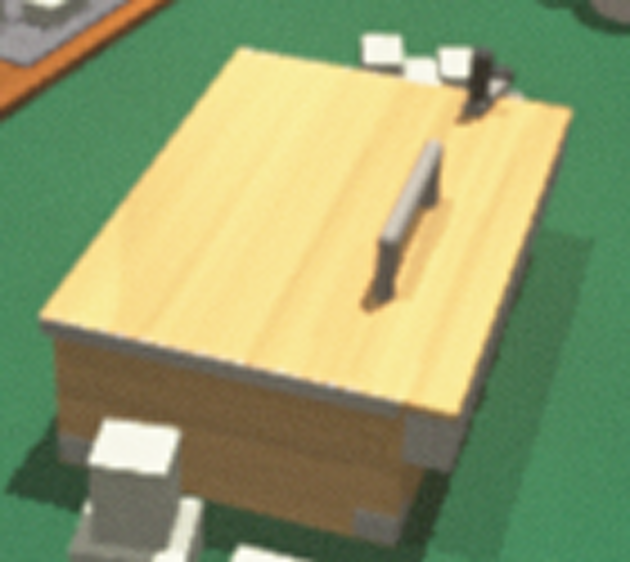

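```bash
cat > h.py <<'E'
import numpy as np, cv2
from rig import bot,cams
from scipy.spatial.transform import Rotation as R
def proj(n,P,pose=None):
    c=cams.camera_params(n)
    P=np.atleast_2d(P)
    if n=="wrist":
        T=np.eye(4); s=pose; q=s['tool_rot']
        T[:3,:3]=R.from_quat([q[1],q[2],q[3],q[0]]).as_matrix(); T[:3,3]=s['tool_pos']
        E=np.linalg.inv(T@c['T_tool_cam'])
    else: E=c['extrinsics']
    X=P@E[:3,:3].T+E[:3,3]; X=X*[1,-1,-1]
    K=np.array([[c['fx'],0,c['cx']],[0,c['fy'],c['cy']],[0,0,1]])
    return cv2.projectPoints(X.reshape(-1,1,3),np.zeros(3),np.zeros(3),K,c['D'])[0].reshape(-1,2)
def c2w(P,case):
    x,y,a=case; P=np.atleast_2d(P); c,s=np.cos(a),np.sin(a)
    return np.c_[x+c*P[:,0]-s*P[:,1],y+s*P[:,0]+c*P[:,1],P[:,2]]
def Rt(s):
    q=s['tool_rot']; return R.from_quat([q[1],q[2],q[3],q[0]])
E
python3 - <<'E'
from h import *
from scipy.optimize import least_squares
sc=np.array([[323.75,164.5],[373,213.75],[268.75,273],[223,213.75],[279.5,193],[312,178.7],[239.5,210.5]])
sd=np.array([[361.8,241.8],[269.3,221.1],[313.3,160.7],[387.1,174],[356.7,182.5],[346.3,203],[366.7,161.5]])
def pts(W): return np.array([[-.126,W,.106],[.106,W,.106],[.106,-W,.106],[-.126,-W,.106]])
hs=np.array([[-.065,-.02,.15],[-.065,.08,.15]]); kn=np.array([[-.075,-.137,.144]])
def f(p):
    Q=c2w(np.r_[pts(p[3]),hs,kn],p[:3]); Q2=Q.copy(); 
    Q2=np.r_[Q[:4],Q[[4,5]],Q[6:]]
    return np.r_[(proj("scene",Q)-sc).ravel(),(proj("side",Q2)-sd).ravel()]
r=least_squares(f,[.5,0,0,.165],loss='soft_l1'); print(r.x,r.cost); print(np.round(f(r.x).reshape(-1,2),1))
c=r.x[:3]
for n,P in dict(handle=[-.065,.03,.144],knob=[-.075,-.137,.139],pivot=[-.075,-.177,.108],catch=[-.1,0,.1],hinge=[.106,0,.03]).items(): print(n,c2w(P,c).round(4))
E
```

```text
[0.60973829 0.00821496 0.21151992 0.16275989] 13.781331235668533
[[-1.8 -0.7]
 [ 0.9 -1.8]
 [-0.1 -0.5]
 [-0.4 -1. ]
 [-0.1 -1.2]
 [-1.3 -2.5]
 [-0.9  0.1]
 [-0.8 -0.1]
 [-1.3 -1. ]
 [-1.2  0. ]
 [-1.2  0.1]
 [-1.1 -1.4]
 [-0.5 -1.8]
 [ 1.7  2.3]]
handle [[0.5399 0.0239 0.144 ]]
knob [[ 0.5652 -0.1415  0.139 ]]
pivot [[ 0.5736 -0.1806  0.108 ]]
catch [[ 0.512  -0.0128  0.1   ]]
hinge [[0.7134 0.0305 0.03  ]]
```

Run:
```python
from h import *
M=Rt(bot.sense()).as_matrix(); print(M.round(3))
a=.2115
# candidate: tool z along case +x or -x, y down
for sgn in (1,-1):
    z=sgn*np.array([np.cos(a),np.sin(a),0]); y=np.array([0,0,-1.]); x=np.cross(y,z)
    print(sgn,np.degrees(R.from_matrix(np.c_[x,y,z]@M.T).as_rotvec()).round(2))
```

```text
[[-0.946 -0.     0.323]
 [-0.323  0.002 -0.946]
 [-0.    -1.    -0.002]]
1 [-7.000e-02 -1.000e-01  8.328e+01]
-1 [-1.000e-01  7.000e-02 -9.672e+01]
```

>>> send_rows --commands "0 0 8 3 3 2 0; 0 0 16 7 7 4 0; 0 0 25 11 11 5 0; 0 0 34 15 15 5 0; 0 0 43 19 19 5 0; 0 0 52 23 23 5 0; 0 0 61 27 27 5 0; 0 0 70 31 31 5 0; 0 0 78 35 35 5 0; 0 0 83.3 37 37.5 5 0; 0 0 83.3 37 37.5 5 0; 0 0 83.3 37 37.5 5 0; 0 0 83.3 37 37.5 5 0"

```text
time: 1.72
tool_pos: [0.5468, -0.1461, 0.2803]
tool_rot: [-0.549, 0.55, -0.445, 0.444]
force: [-0.4, 0.4, 0.3]
width: 0.0853
```

Run:
```python
from h import *
s=bot.sense(); print(s['time'],s['tool_pos'],s['q'],s['force']); print(Rt(s).as_matrix().round(3))
im=cams.camera("wrist"); cv2.imwrite("pics/w1.png",im)
c=[.6097,.0082,.2115]
P=c2w([[-.075,-.137,.144],[-.075,-.177,.108],[-.065,-.02,.144],[-.065,.08,.144],[-.126,-.163,.106],[.106,-.163,.106],[-.126,.163,.106]],c)
print(proj("wrist",P,s).round(1))
```

```text
1.725 [ 0.54682984 -0.14610898  0.28025742] [-3.60534465e-01  1.20663048e-01  1.23813120e+00 -1.28497252e-03
  1.78473443e+00 -5.70536625e-01] [-0.44317147  0.39490131  0.30450531]
[[ 0.208 -0.002  0.978]
 [-0.978 -0.     0.208]
 [ 0.    -1.    -0.002]]
[[ 339.3  183.8]
 [ 336.4  214.7]
 [ 354.9   31.5]
 [ 357.3 -118.2]
 [ 283.   200.2]
 [ 521.4  199.8]
 [ 274.2 -201.3]]
```

View pics/w1.png

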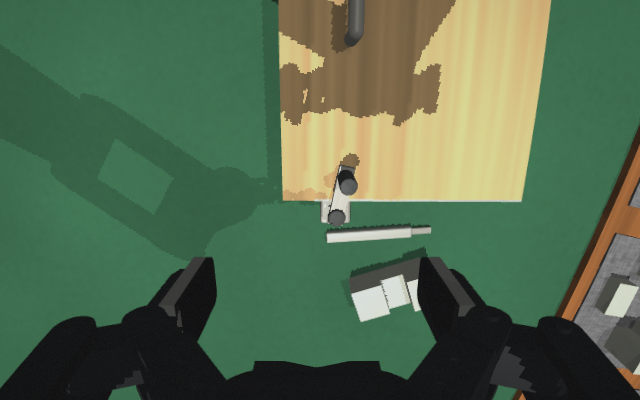

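Run:
```python
from h import *
im=cv2.imread("pics/w1.png")[150:240,270:400]; cv2.imwrite("pics/w1c.png",cv2.resize(im,None,fx=6,fy=6,interpolation=cv2.INTER_CUBIC))
s=bot.sense(); c=[.6097,.0082,.2115]
for th in [0,.1,.2,.3]:
    P=c2w([[-.075+.04*np.sin(th),-.177+.04*np.cos(th),.144],[-.075+.04*np.sin(th),-.177+.04*np.cos(th),.112]],c); print(th,P[0].round(4),proj("wrist",P,s).round(1).tolist())
```

```text
0 [ 0.5651 -0.1415  0.144 ] [[339.2, 183.7], [337.1, 174.9]]
0.1 [ 0.5691 -0.1408  0.144 ] [[344.0, 183.9], [341.5, 175.1]]
0.2 [ 0.5731 -0.1406  0.144 ] [[348.8, 184.6], [345.8, 175.7]]
0.3 [ 0.5771 -0.1408  0.144 ] [[353.4, 185.7], [350.0, 176.8]]
```

View pics/w1c.png

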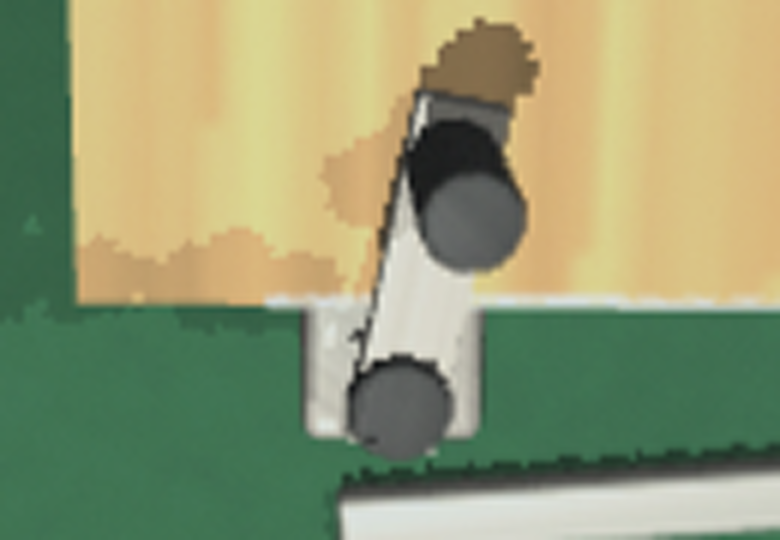

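>>> send_rows --commands "0 0 0 2 0.2 -3 0; 0 0 0 2.7 0.35 -7 0; 0 0 0 2.7 0.35 -12 0; 0 0 0 2.7 0.35 -15.8 0; 0 0 0 2.7 0.35 -15.8 0; 0 0 0 2.7 0.35 -15.8 0.5; 0 0 0 2.7 0.35 -15.8 0.7; 0 0 0 2.7 0.35 -15.8 1; 0 0 0 2.7 0.35 -15.8 1;0 0 0 2.7 0.35 -15.8 1; 0 0 0 2.7 0.35 -15.8 1" --force 20

```text
time: 3.15
tool_pos: [0.5742, -0.1428, 0.1235]
tool_rot: [-0.549, 0.55, -0.445, 0.445]
force: [-1.7, -0.6, 6.1]
width: 0.0144
```

>>> send_rows --commands "0 0 0 0.5 0 0 1; 0 0 0 1 -0.1 0 1; 0 0 0 1.45 -0.3 0 1; 0 0 0 1.9 -0.5 0 1; 0 0 0 2.3 -0.75 0 1; 0 0 0 2.7 -1.05 0 1; 0 0 0 3.05 -1.4 0 1; 0 0 0 3.35 -1.8 0 1; 0 0 0 3.6 -2.25 0 1; 0 0 0 3.8 -2.75 0 1; 0 0 0 3.8 -2.75 0 1; 0 0 0 3.8 -2.75 0 1"

```text
time: 4.65
tool_pos: [0.6106, -0.1693, 0.1231]
tool_rot: [-0.549, 0.55, -0.447, 0.443]
force: [-5.7, 2.0, 4.6]
width: 0.014
```

>>> send_rows --commands "0 0 0 0.25 -0.3 0 1; 0 0 0 0.25 -0.5 0 1; 0 0 0 0.25 -0.5 0 0.85; 0 0 0 0.25 -0.5 0 0.6; 0 0 0 0.25 -0.5 0 0.5; 0 0 0 0.25 -0.5 0 0.4; 0 0 0 0 -0.3 4 0.3; 0 0 0 -2 3 9 0.3; 0 0 0 -4 6 12 0.3; 0 0 0 -6 9 12 0.3;0 0 0 -6 9 12 0.3"

```text
time: 6.02
tool_pos: [0.5501, -0.0777, 0.2444]
tool_rot: [-0.55, 0.55, -0.445, 0.443]
force: [0.7, -0.4, 0.2]
width: 0.0601
```

Run:
```python
from h import *
s=bot.sense(); print(s['time'],s['tool_pos'],s['width'],s['force'])
im=cams.camera("wrist"); cv2.imwrite("pics/w2.png",im)
c=[.6097,.0082,.2115]
th=1.5
P=c2w([[-.075+.04*np.sin(th),-.177+.04*np.cos(th),.144],[-.065,-.02,.144],[-.065,.08,.144],[-.126,-.163,.106],[.106,-.163,.106],[-.126,.163,.106]],c)
print(proj("wrist",P,s).round(1))
```

```text
6.025 [ 0.55009542 -0.07773236  0.24439463] 0.060145370659434504 [ 0.6574203  -0.39650438  0.23989907]
[[ 366.6  316.9]
 [ 332.8  125.7]
 [ 334.4  -34.6]
 [ 262.4  281. ]
 [ 511.9  279.5]
 [ 245.3 -140.2]]
```

View pics/w2.png

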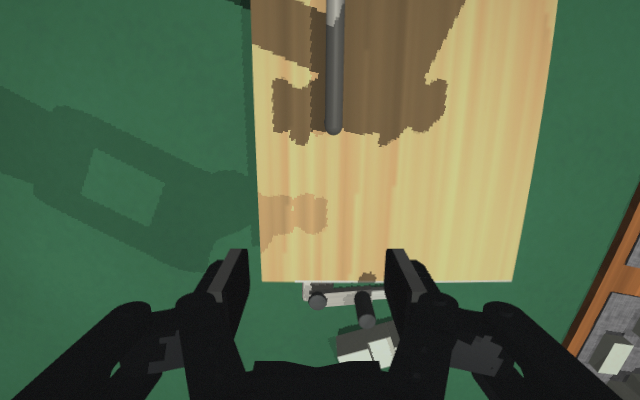

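>>> send_rows --commands "0 0 0 -0.5 5 0 0.3; 0 0 0 -1 10.1 -2 0.3; 0 0 0 -1 10.1 -6 0.3; 0 0 0 -1 10.1 -10 0.3; 0 0 0 -1 10.1 -11.8 0.3; 0 0 0 -1 10.1 -11.8 0.5; 0 0 0 -1 10.1 -11.8 0.8; 0 0 0 -1 10.1 -11.8 1; 0 0 0 -1 10.1 -11.8 1; 0 0 0 -1 10.1 -11.8 1; 0 0 0 -1 10.1 -11.8 1" --force 45

```text
time: 7.45
tool_pos: [0.5405, 0.0215, 0.1278]
tool_rot: [-0.549, 0.551, -0.445, 0.444]
force: [-5.0, -2.0, 5.2]
width: 0.0098
```

>>> send_rows --commands "0 0 0 0.3 0.06 0.4 1; 0 0 0 0.58 0.12 0.84 1; 0 0 0 0.9 0.19 1.25 1; 0 0 0 1.19 0.26 1.65 1; 0 0 0 1.52 0.33 2.04 1; 0 0 0 1.86 0.4 2.43 1; 0 0 0 2.2 0.47 2.8 1; 0 0 0 2.55 0.55 3.17 1; 0 0 0 2.9 0.62 3.53 1; 0 0 0 3.28 0.7 3.88 1; 0 0 0 3.28 0.7 3.88 1; 0 0 0 3.28 0.7 3.88 1"

```text
time: 8.95
tool_pos: [0.5721, 0.0281, 0.1668]
tool_rot: [-0.548, 0.552, -0.446, 0.443]
force: [-6.0, -2.9, -1.9]
width: 0.0102
```

Run:
```python
from h import *
s=bot.sense(); print(s['time'],s['tool_pos'],s['width'],s['force'])
d=s['tool_pos']-np.array([.5405,.0215,.1278]); print(d)
im=cams.camera("side")[120:290,240:420]; cv2.imwrite("pics/d2.png",cv2.resize(im,None,fx=3.5,fy=3.5))
```

```text
8.95 [0.57207079 0.02810533 0.1667789 ] 0.010236298500288014 [-5.98927622 -2.93204787 -1.85147592]
[0.03157079 0.00660533 0.0389789 ]
```

View pics/d2.png

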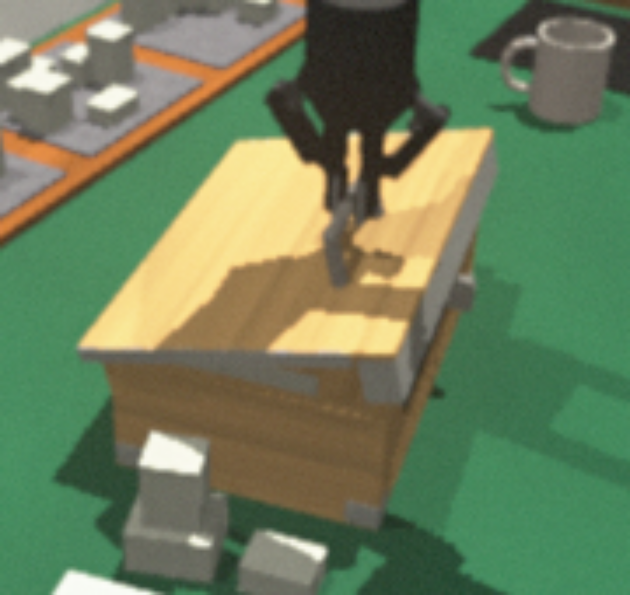

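>>> send_rows --commands "0 0 0 0.25 0.05 0.2 1; 0 0 0 0.5 0.1 0.4 1; 0 0 0 0.7 0.15 0.6 1; 0 0 0 0.7 0.15 0.6 1; 0 0 0 0.7 0.15 0.6 1"

```text
time: 9.62
tool_pos: [0.578, 0.0293, 0.1724]
tool_rot: [-0.547, 0.553, -0.447, 0.443]
force: [-5.9, -1.8, -4.0]
width: 0.0101
```

>>> send_rows --commands "0 0 0 0 0 0 0.85; 0 0 0 0 0 0 0.7; 0 0 0 0 0 0 0.6; 0 0 0 0 0 0 0.55; 0 0 0 0 0 2 0.55; 0 0 0 0 0 5 0.55; 0 0 0 -4 -1 9 0.55; 0 0 0 -8 -4 10 0.7; 0 0 0 -13 -6 10 1; 0 0 0 -18 -8 10 1; 0 0 0 -18 -8 10 1"

```text
time: 11.0
tool_pos: [0.3961, -0.0513, 0.2734]
tool_rot: [-0.546, 0.552, -0.447, 0.444]
force: [1.1, 0.5, 0.2]
width: -0.0004
```

Run:
```python
from h import *
s=bot.sense(); print(s['time'],s['tool_pos'],s['width'],s['force'])
cv2.imwrite("pics/w3.png",cams.camera("wrist"))
im=cams.camera("side")[120:290,240:420]; cv2.imwrite("pics/d3.png",cv2.resize(im,None,fx=3.5,fy=3.5))
c=[.6097,.0082,.2115]
for th in (.25,.28,.3,.32):
    def rot(P):
        x,y,z=P; x-=.106; z-=.03; return [.106+x*np.cos(th)+z*np.sin(th),y,.03+z*np.cos(th)-x*np.sin(th)]
    Q=c2w([rot(p) for p in ([-.126,.163,.106],[-.126,-.163,.106],[-.126,.163,.066])],c)
    print(th,((proj("side",Q)-[240,120])*3.5).round(0).tolist(),proj("wrist",Q,s).round(0).tolist())
```

```text
11.0 [ 0.39609353 -0.05131318  0.27344522] -0.0003636865684612848 [1.05784346 0.49477423 0.19674974]
0.25 [[391.0, 351.0], [488.0, 126.0], [401.0, 401.0]] [[501.0, -66.0], [452.0, 351.0], [464.0, -46.0]]
0.28 [[386.0, 341.0], [484.0, 119.0], [398.0, 393.0]] [[511.0, -69.0], [459.0, 355.0], [471.0, -49.0]]
0.3 [[382.0, 335.0], [481.0, 114.0], [395.0, 387.0]] [[518.0, -71.0], [463.0, 358.0], [476.0, -51.0]]
0.32 [[378.0, 329.0], [478.0, 109.0], [393.0, 381.0]] [[526.0, -74.0], [468.0, 361.0], [481.0, -53.0]]
```

View pics/d3.png

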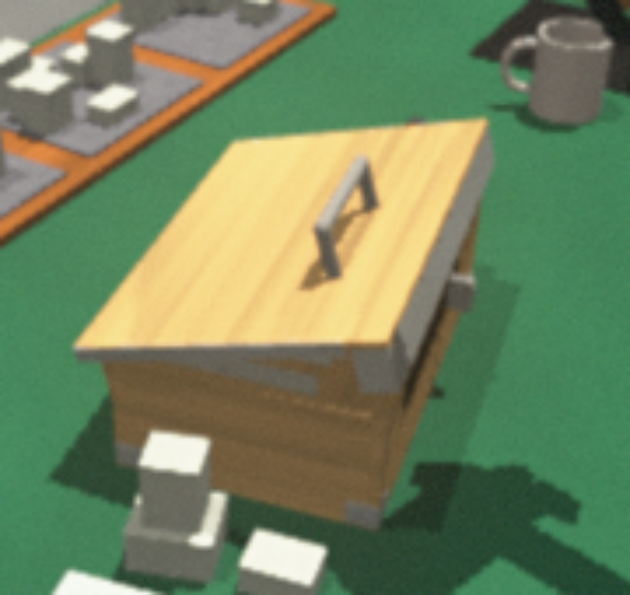

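View pics/w3.png

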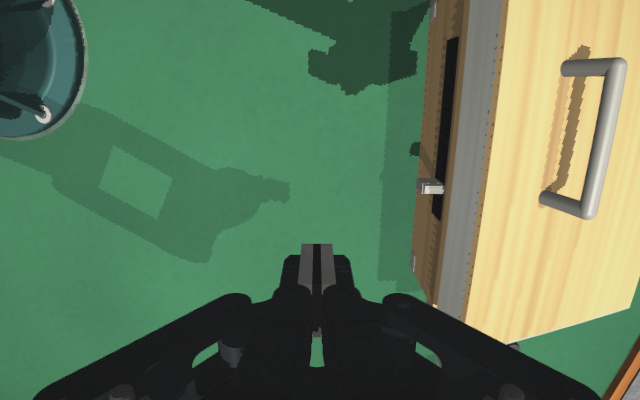

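Run:
```python
from h import *
s=bot.sense()
c=[.6097,.0082,.2115]
im=cv2.imread("pics/w3.png")[140:240,380:480]; cv2.imwrite("pics/w3c.png",cv2.resize(im,None,fx=6,fy=6,interpolation=cv2.INTER_CUBIC))
for y in (-.035,-.02,-.01,0,.01,.02):
    P=[[-.121,y-.005,.092],[-.121,y+.005,.092],[-.1,y-.005,.092],[-.121,y-.005,.07]]
    print(y,((proj("wrist",c2w(P,c),s)-[380,140])*6).round(0).tolist())
```

```text
-0.035 [[228.0, 355.0], [233.0, 296.0], [356.0, 355.0], [194.0, 318.0]]
-0.02 [[236.0, 266.0], [241.0, 205.0], [365.0, 266.0], [201.0, 233.0]]
-0.01 [[241.0, 205.0], [246.0, 144.0], [371.0, 206.0], [205.0, 176.0]]
0 [[246.0, 144.0], [251.0, 81.0], [377.0, 144.0], [210.0, 118.0]]
0.01 [[251.0, 81.0], [256.0, 17.0], [383.0, 82.0], [214.0, 59.0]]
0.02 [[256.0, 17.0], [261.0, -47.0], [389.0, 18.0], [218.0, -1.0]]
```

View pics/w3c.png

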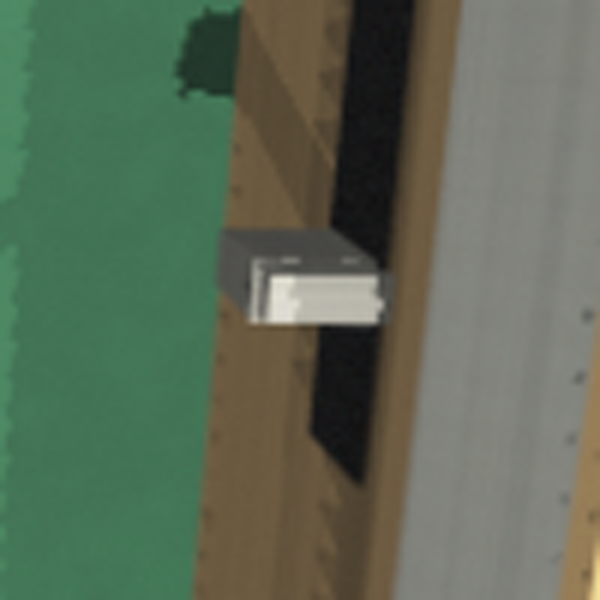

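>>> send_rows --commands "2 -9.3 0 1 -0.5 -2 1; 4 -18.6 0 2 -1 -6 1; 6 -27.9 0 4 -2 -11 1; 8 -37.2 0 6 -3.3 -16 1; 8 -37.2 0 8 -3.3 -19.5 1; 8 -37.2 0 8 -3.3 -19.5 1; 8 -37.2 0 8 -3.3 -19.5 1; 8 -37.2 0 8 -3.3 -19.5 1"

```text
time: 12.1
tool_pos: [0.4803, -0.0843, 0.0815]
tool_rot: [0.698, -0.343, 0.275, -0.565]
force: [0.2, 0.2, 0.9]
width: 0.0003
```

Run:
```python
from h import *
s=bot.sense(); print(s['time'],s['tool_pos'],s['width'],s['force'],s['q']); print(Rt(s).as_matrix().round(3))
cv2.imwrite("pics/w4.png",cams.camera("wrist"))
im=cams.camera("side")[140:290,270:450]; cv2.imwrite("pics/d4.png",cv2.resize(im,None,fx=4,fy=4))
c=[.6097,.0082,.2115]
y=-.03
P=[[-.121,y-.005,.092],[-.121,y+.005,.092],[-.1,y-.005,.092],[-.121,y-.005,.07],[-.1,-.16,.1],[-.1,.16,.1]]
print(proj("wrist",c2w(P,c),s).round(0).tolist())
```

```text
12.1 [ 0.48030893 -0.08431438  0.08152182] 0.0003467947138280459 [0.1647772  0.23231227 0.94921205] [-0.59592387 -0.32512166  2.18721328  0.60749007  0.88262597 -1.1061154 ]
[[ 0.209  0.6    0.772]
 [-0.978  0.126  0.167]
 [ 0.003 -0.79   0.613]]
[[373.0, 197.0], [374.0, 175.0], [403.0, 189.0], [341.0, 187.0], [396.0, 397.0], [435.0, -278.0]]
```

View pics/w4.png

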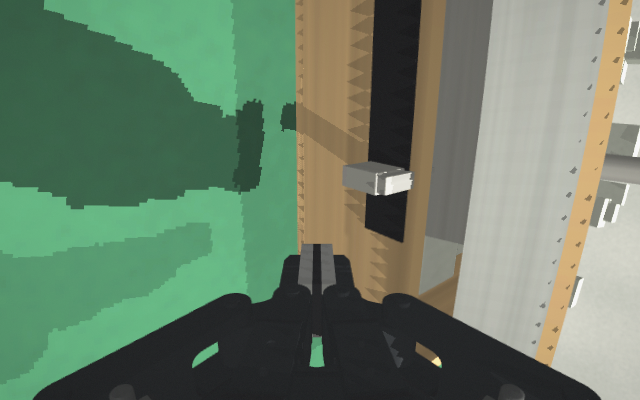

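View pics/d4.png

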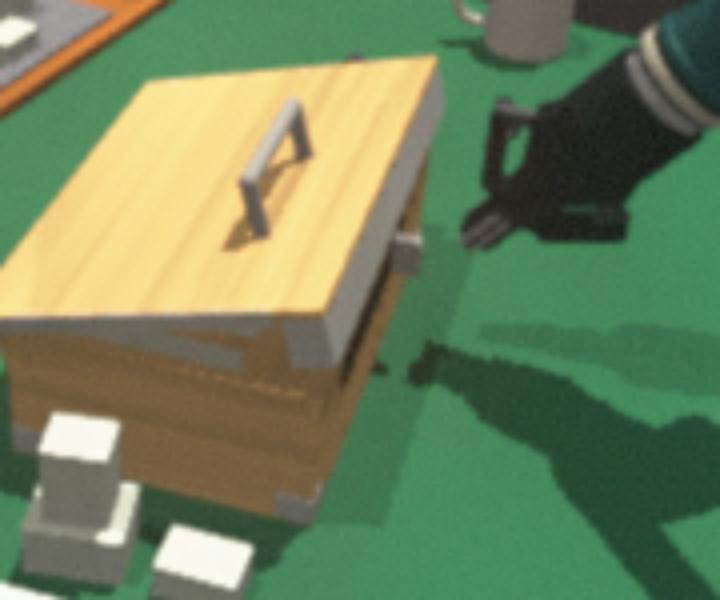

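>>> send_rows --commands "0 0 0 1 0.2 -0.2 1; 0 0 0 2 0.42 -0.2 1; 0 0 0 3 0.64 -0.2 1; 0 0 0 3.5 0.75 -0.2 1; 0 0 0 3.8 0.82 -0.2 1; 0 0 0 3.8 0.82 -0.2 1; 0 0 0 3.8 0.82 -0.2 1"

```text
time: 13.08
tool_pos: [0.5175, -0.0759, 0.0786]
tool_rot: [0.698, -0.343, 0.276, -0.565]
force: [0.9, -1.2, 0.4]
width: 0.0
```

```bash
cat >> h.py <<'E'
def rep():
    s=bot.sense(); p=np.array(s['tool_pos']); a=.2115
    d=p[:2]-[.6097,.0082]; C=np.array([[np.cos(a),np.sin(a)],[-np.sin(a),np.cos(a)]])
    print(s['time'],'case xyz mm',(C@d*1000).round(1),round(p[2]*1000,1),'F case',(C@np.array(s['force'])[:2]).round(1),np.round(s['force'][2],1),'w',round(s['width']*1000,1))
    return s
E
python3 - <<'E'
from h import *
s=rep()
cv2.imwrite("pics/w5.png",cams.camera("wrist")[100:330,250:520])
E
```

```text
13.075 case xyz mm [-107.8  -62.9] 78.6 F case [ 0.6 -1.4] 0.4 w 0.0
```

View pics/w5.png

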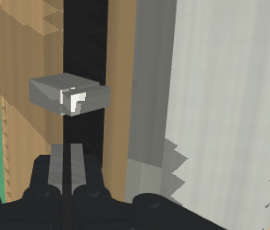

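>>> send_rows --commands "0 0 0 0.2 0.04 0 1; 0 0 0 0.1 0.55 0 1; 0 0 0 0 1 0 1; 0 0 0 -0.1 1.4 0 1; 0 0 0 -0.1 1.4 0 1; 0 0 0 -0.1 1.4 0 1"

```text
time: 13.88
tool_pos: [0.5166, -0.0619, 0.0788]
tool_rot: [0.698, -0.343, 0.276, -0.565]
force: [-0.1, -0.2, -0.3]
width: -0.0001
```

Run:
```python
from h import *
s=rep()
```

```text
13.875 case xyz mm [-105.8  -49. ] 78.8 F case [-0.1 -0.2] -0.3 w -0.1
```

Now creep left and feel for the tab.

>>> send_rows --commands "0 0 0 -0.02 0.1 0 1; 0 0 0 -0.04 0.2 0 1; 0 0 0 -0.06 0.3 0 1; 0 0 0 -0.08 0.4 0 1; 0 0 0 -0.1 0.5 0 1; 0 0 0 -0.13 0.6 0 1; 0 0 0 -0.13 0.6 0 1"

```text
time: 14.75
tool_pos: [0.5157, -0.0572, 0.0789]
tool_rot: [0.697, -0.343, 0.275, -0.567]
force: [3.2, -4.7, -3.1]
width: 0.0004
```

Run:
```python
from h import *
s=rep()
```

```text
14.75 case xyz mm [-105.6  -44.2] 78.9 F case [ 2.1 -5.3] -3.1 w 0.4
```

>>> send_rows --commands "0 0 0 -0.04 0.2 0 1; 0 0 0 -0.06 0.3 0 1; 0 0 0 -0.08 0.4 0 1; 0 0 0 -0.1 0.5 0 1; 0 0 0 -0.13 0.6 0 1; 0 0 0 -0.15 0.7 0 1; 0 0 0 -0.15 0.7 0 1"

```text
time: 15.62
tool_pos: [0.5153, -0.0533, 0.0797]
tool_rot: [0.695, -0.344, 0.273, -0.569]
force: [2.6, -9.5, -3.6]
width: 0.0
```

Run:
```python
from h import *
s=rep()
```

```text
15.625 case xyz mm [-105.2  -40.3] 79.7 F case [ 0.6 -9.8] -3.6 w 0.0
```

>>> send_rows --commands "0 0 0 -0.06 0.3 0 1; 0 0 0 -0.08 0.4 0 1; 0 0 0 -0.1 0.5 0 1; 0 0 0 -0.13 0.6 0 1; 0 0 0 -0.15 0.7 0 1; 0 0 0 -0.17 0.8 0 1; 0 0 0 -0.19 0.9 0 1; 0 0 0 -0.19 0.9 0 1"

```text
time: 16.62
tool_pos: [0.5144, -0.0483, 0.0805]
tool_rot: [0.693, -0.345, 0.27, -0.572]
force: [0.6, -13.2, -3.2]
width: 0.0
```

Run:
```python
from h import *
s=rep(); print(Rt(s).as_matrix().round(3))
cv2.imwrite("pics/w6.png",cams.camera("wrist")[100:330,250:520])
```

```text
16.625 case xyz mm [-105.   -35.3] 80.5 F case [ -2.2 -13. ] -3.2 w 0.0
[[ 0.198  0.607  0.77 ]
 [-0.98   0.107  0.168]
 [ 0.02  -0.788  0.616]]
```

View pics/w6.png

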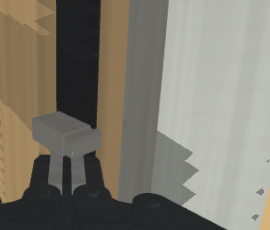

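>>> send_rows --commands "0 0 0 -0.06 0.3 -0.05 1; 0 0 0 -0.08 0.4 -0.1 1; 0 0 0 -0.1 0.5 -0.1 1; 0 0 0 -0.12 0.6 -0.1 1; 0 0 0 -0.13 0.65 -0.1 1; 0 0 0 -0.14 0.7 -0.1 1; 0 0 0 -0.15 0.75 -0.1 1; 0 0 0 -0.15 0.75 -0.1 1"

```text
time: 17.68
tool_pos: [0.5141, -0.0459, 0.0806]
tool_rot: [0.69, -0.347, 0.267, -0.576]
force: [-2.8, -16.8, -1.5]
width: 0.0003
```

Run:
```python
from h import *
s=rep()
```

```text
17.675 case xyz mm [-104.9  -32.8] 80.6 F case [ -6.3 -15.8] -1.5 w 0.3
```

Run:
```python
from h import *
s=bot.sense()
R0=R.from_quat([-.343,.276,-.565,.698])
print(np.degrees((R0*Rt(s).inv()).as_rotvec()), s['force'],s['moment'])
cv2.imwrite("pics/w7.png",cv2.resize(cams.camera("wrist")[100:330,250:450],None,fx=2.5,fy=2.5))
```

```text
[1.51046388 0.65958177 0.96061645] [ -2.81076003 -16.79004081  -1.53230299] [-2.14662781  0.75720139 -1.76961022]
```

View pics/w7.png

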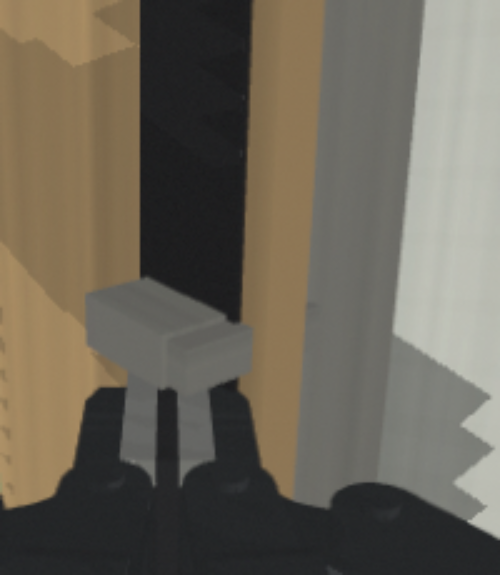

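>>> send_rows --commands "0.5 0.2 0.3 -0.2 0 -0.1 1; 1 0.4 0.6 -0.24 0.1 -0.1 1; 1.5 0.6 0.9 -0.26 0.2 -0.1 1; 1.5 0.6 0.9 -0.28 0.3 -0.1 1; 1.5 0.6 0.9 -0.3 0.4 -0.1 1; 1.5 0.6 0.9 -0.3 0.4 -0.1 1"

```text
time: 18.48
tool_pos: [0.5121, -0.043, 0.0802]
tool_rot: [0.697, -0.342, 0.275, -0.567]
force: [5.1, -5.6, -3.2]
width: -0.0001
```

Run:
```python
from h import *
s=rep()
```

```text
18.475 case xyz mm [-106.2  -29.6] 80.2 F case [ 3.8 -6.5] -3.2 w -0.1
```

>>> send_rows --commands "0 0 0 -0.04 0.2 0 1; 0 0 0 -0.06 0.3 0 1; 0 0 0 -0.08 0.4 0 1; 0 0 0 -0.08 0.4 0 1"

```text
time: 18.98
tool_pos: [0.5122, -0.0418, 0.0804]
tool_rot: [0.696, -0.343, 0.273, -0.569]
force: [4.7, -11.1, -4.8]
width: 0.0002
```

Run:
```python
from h import *
s=rep()
```

```text
18.975 case xyz mm [-105.8  -28.4] 80.4 F case [  2.3 -11.8] -4.8 w 0.2
```

>>> send_rows --commands "0 0 0 -0.06 0.3 0 1; 0 0 0 -0.08 0.4 0 1; 0 0 0 -0.1 0.5 0 1; 0 0 0 -0.1 0.5 0 1"

```text
time: 19.48
tool_pos: [0.5123, -0.0417, 0.0806]
tool_rot: [0.693, -0.346, 0.269, -0.573]
force: [3.2, -17.6, -6.0]
width: 0.0003
```

Run:
```python
from h import *
s=rep()
cv2.imwrite("pics/w8.png",cv2.resize(cams.camera("wrist")[100:330,250:450],None,fx=2.5,fy=2.5))
```

```text
19.475 case xyz mm [-105.7  -28.3] 80.6 F case [ -0.5 -17.9] -6.0 w 0.3
```

View pics/w8.png

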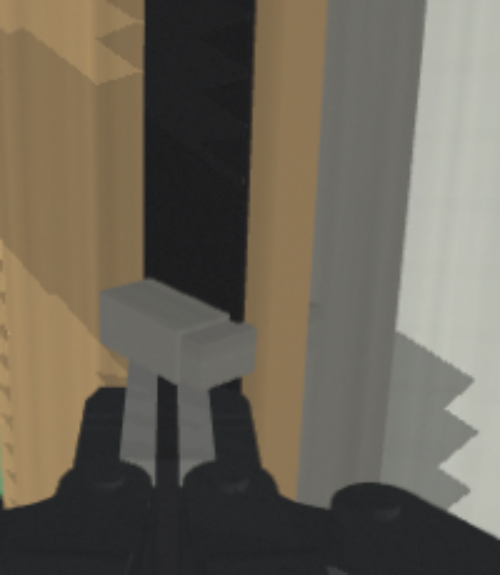

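>>> send_rows --commands "0 0 0 0.2 -1 0 1; 0 0 0 0.2 -2 0 1; 0 0 0 -2 -2.4 0 1; 0 0 0 -6 -3 0 1; 0 0 0 -10 -2 2 1; -2 9.3 0 -12 -1 6 1; -4 18.6 0 -12 -1 11 1; -6 27.9 0 -12 -1 16 1; -8 37.2 0 -12 -1 19 1; -8 37.2 0 -12 -1 19 1; -8 37.2 0 -12 -1 19 1"

```text
time: 20.9
tool_pos: [0.3914, -0.0512, 0.269]
tool_rot: [-0.546, 0.557, -0.437, 0.449]
force: [-1.1, 0.6, 0.1]
width: 0.0001
```

Run:
```python
from h import *
s=rep();print(s['tool_pos']); print(Rt(s).as_matrix().round(3))
w=cams.camera("wrist"); cv2.imwrite("pics/w9.png",w); cv2.imwrite("pics/w9c.png",cv2.resize(w[120:240,370:490],None,fx=4,fy=4))
im=cams.camera("side")[120:290,240:420]; cv2.imwrite("pics/d9.png",cv2.resize(im,None,fx=3.5,fy=3.5))
c=[.6097,.0082,.2115]
for y,x in ((-.03,0),(-.014,.008)):
    P=[[-.121+x,y-.005,.092],[-.121+x,y+.005,.092]]
    print(y,proj("wrist",c2w(P,c),s).round(0).tolist())
for th in (.25,.28,.3,.32):
    def rot(P):
        x,y,z=P; x-=.106; z-=.03; return [.106+x*np.cos(th)+z*np.sin(th),y,.03+z*np.cos(th)-x*np.sin(th)]
    Q=c2w([rot(p) for p in ([-.065,-.02,.144],[-.065,.08,.144],[-.126,-.163,.106])],c); print(th,proj("wrist",Q,s).round(0).tolist(),Q[:2].mean(0))
```

```text
20.9 case xyz mm [-225.8  -12.2] 269.0 F case [-1.   0.8] 0.1 w 0.1
[ 0.39144964 -0.0511606   0.26900413]
[[ 0.215  0.003  0.977]
 [-0.976 -0.022  0.215]
 [ 0.022 -1.    -0.002]]
-0.03 [[425.0, 193.0], [426.0, 183.0]]
-0.014 [[435.0, 177.0], [436.0, 167.0]]
0.25 [[583.0, 212.0], [615.0, 68.0], [455.0, 351.0]] [0.57262369 0.03092303 0.18276209]
0.28 [[593.0, 214.0], [626.0, 68.0], [461.0, 356.0]] [0.57716424 0.03189793 0.18681714]
0.3 [[599.0, 215.0], [633.0, 68.0], [466.0, 359.0]] [0.58025647 0.03256187 0.18944232]
0.32 [[606.0, 216.0], [641.0, 69.0], [471.0, 362.0]] [0.58339941 0.03323669 0.19200372]
```

View pics/w9.png

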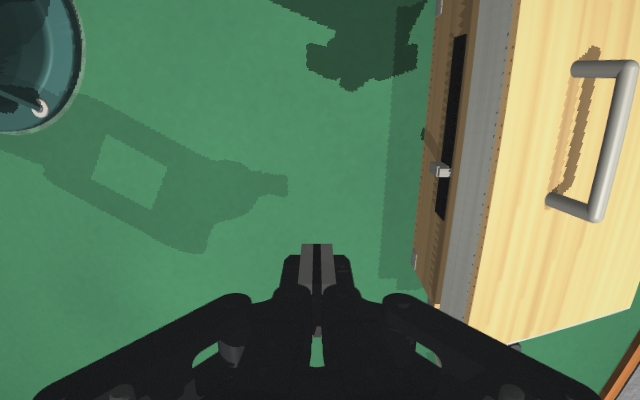

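View pics/d9.png

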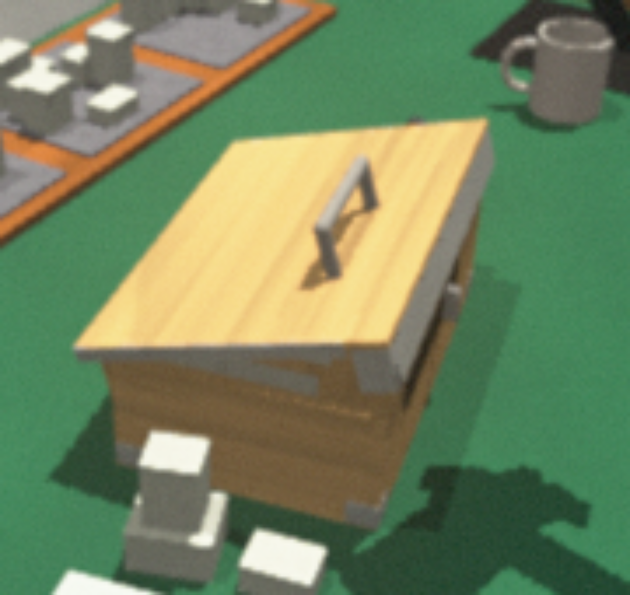

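>>> send_rows --commands "0.5 0.1 0 5 2 1 0.6; 1.3 0.3 0 10 4 2 0.5; 1.3 0.3 0 15 6.5 2 0.45; 1.3 0.3 0 18.7 8.05 0 0.45; 1.3 0.3 0 18.7 8.05 -4 0.45; 1.3 0.3 0 18.7 8.05 -8 0.45; 1.3 0.3 0 18.7 8.05 -9.7 0.45; 1.3 0.3 0 18.7 8.05 -9.7 0.45; 1.3 0.3 0 18.7 8.05 -9.7 0.7; 1.3 0.3 0 18.7 8.05 -9.7 1; 1.3 0.3 0 18.7 8.05 -9.7 1; 1.3 0.3 0 18.7 8.05 -9.7 1" --force 45

```text
time: 22.5
tool_pos: [0.5782, 0.0287, 0.1744]
tool_rot: [-0.551, 0.551, -0.443, 0.444]
force: [-3.0, -0.5, 6.3]
width: 0.0098
```

Run:
```python
from h import *
s=rep(); print(s['tool_pos'])
# arc increments from measured th0
th0=.287
h=lambda t: np.array([-.171*np.cos(t)+.114*np.sin(t), .114*np.cos(t)+.171*np.sin(t)])*100
a=.2115
for t in (.32,.36,.4,.45,.5,.55,.6,.65,.7,.75,.8,.85,.9,.95,1.0):
    d=h(t)-h(th0); print(t,(d[0]*np.cos(a)).round(2),(d[0]*np.sin(a)).round(2),d[1].round(2))
```

```text
22.5 case xyz mm [-26.5  26.7] 174.4 F case [-3.   0.2] 6.3 w 9.8
[0.57816219 0.02872669 0.17440389]
0.32 0.52 0.11 0.43
0.36 1.16 0.25 0.92
0.4 1.82 0.39 1.38
0.45 2.67 0.57 1.93
0.5 3.55 0.76 2.43
0.55 4.45 0.96 2.88
0.6 5.37 1.15 3.29
0.65 6.32 1.36 3.65
0.7 7.27 1.56 3.96
0.75 8.24 1.77 4.22
0.8 9.23 1.98 4.43
0.85 10.22 2.19 4.6
0.9 11.22 2.41 4.71
0.95 12.22 2.62 4.77
1.0 13.23 2.84 4.77
```

First slowly to ~0.40 with a check that the catch does not hold.

>>> send_rows --commands "0 0 0 0.25 0.05 0.2 1; 0 0 0 0.5 0.11 0.43 1; 0 0 0 0.8 0.17 0.65 1; 0 0 0 1.16 0.25 0.92 1; 0 0 0 1.5 0.32 1.15 1; 0 0 0 1.82 0.39 1.38 1; 0 0 0 1.82 0.39 1.38 1"

```text
time: 23.38
tool_pos: [0.5936, 0.032, 0.1869]
tool_rot: [-0.548, 0.553, -0.445, 0.442]
force: [-8.4, -2.5, 0.6]
width: 0.0103
```

>>> send_rows --commands "0 0 0 0.55 0.12 0.37 1; 0 0 0 1.1 0.24 0.72 1; 0 0 0 1.98 0.42 1.22 1; 0 0 0 2.88 0.62 1.67 1; 0 0 0 3.8 0.82 2.08 1; 0 0 0 4.75 1.02 2.44 1; 0 0 0 5.7 1.22 2.75 1; 0 0 0 6.67 1.43 3.01 1; 0 0 0 7.66 1.64 3.22 1; 0 0 0 8.65 1.85 3.39 1; 0 0 0 9.65 2.07 3.5 1; 0 0 0 10.65 2.28 3.56 1; 0 0 0 11.2 2.4 3.57 1; 0 0 0 11.66 2.5 3.56 1; 0 0 0 11.66 2.5 3.56 1; 0 0 0 11.66 2.5 3.56 1"

```text
time: 25.38
tool_pos: [0.7105, 0.0564, 0.2261]
tool_rot: [-0.549, 0.553, -0.444, 0.443]
force: [-5.0, -2.0, 8.0]
width: 0.0101
```

Run:
```python
from h import *
s=rep(); print(s['tool_pos'],Rt(s).as_matrix().round(3))
im=cams.camera("side")[80:290,220:420]; cv2.imwrite("pics/d10.png",cv2.resize(im,None,fx=2.8,fy=2.8))
```

```text
25.375 case xyz mm [108.7  26. ] 226.1 F case [-5.3 -0.9] 8.0 w 10.1
[0.71049412 0.05642861 0.2260596 ] [[ 0.213 -0.005  0.977]
 [-0.977 -0.003  0.213]
 [ 0.002 -1.    -0.005]]
```

View pics/d10.png

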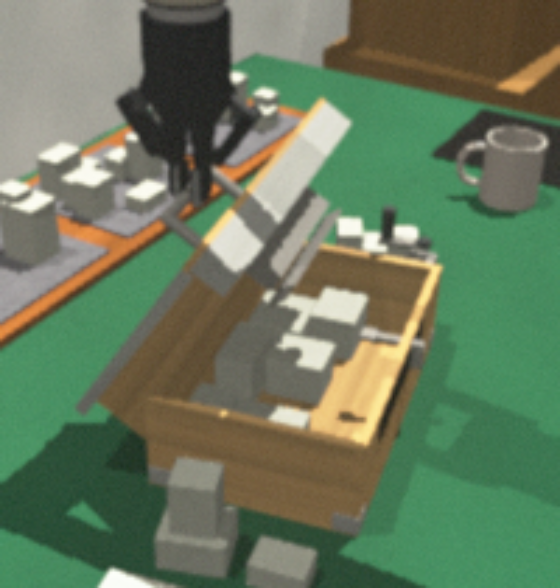

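>>> send_rows --commands "0 0 0 0 0 0 0.85; 0 0 0 0 0 0 0.78; 0 0 0 0 0 0 0.75; 0 0 0 0 0 0 0.72; 0 0 0 0 0 1 0.72; 0 0 0 0 0 2 0.72; 0 0 0 0 0 4 0.72; 0 0 0 0 0 7 0.72; 0 0 0 -3 -6 10 0.72; 0 0 0 -9 -12 12 0.72; 0 0 0 -15 -17 12 0.72; 0 0 0 -20 -21 12 0.72; 0 0 0 -20 -21 12 0.72; 0 0 0 -20 -21 12 0.72"

```text
time: 27.18
tool_pos: [0.5086, -0.1555, 0.3488]
tool_rot: [-0.548, 0.551, -0.444, 0.446]
force: [0.2, -0.1, 0.1]
width: 0.0236
```

Run:
```python
from h import *
s=rep(); print(s['tool_pos'])
c=[.6097,.0082,.2115]
im=cams.camera("side"); 
for th,col in ((.85,(0,0,255)),(.98,(0,255,0)),(1.1,(255,0,0))):
    def rot(P):
        x,y,z=P; x-=.106; z-=.03; return [.106+x*np.cos(th)+z*np.sin(th),y,.03+z*np.cos(th)-x*np.sin(th)]
    Q=proj("side",c2w([rot(p) for p in ([-.065,-.02,.144],[-.065,.08,.144],[-.126,-.163,.106],[-.126,.163,.106],[.106,.163,.106])],c))
    cv2.polylines(im,[np.int32(Q[2:].round())],False,col,1); cv2.line(im,*[tuple(int(v) for v in q) for q in Q[:2].round()],col,1)
cv2.imwrite("pics/d11.png",cv2.resize(im[80:290,200:420],None,fx=2.8,fy=2.8))
cv2.imwrite("pics/s11.png",cams.camera("scene"))
```

```text
27.175 case xyz mm [-133.3 -138.9] 348.8 F case [ 0.2 -0.1] 0.1 w 23.6
[ 0.5085521  -0.15554528  0.34879131]
```

View pics/d11.png

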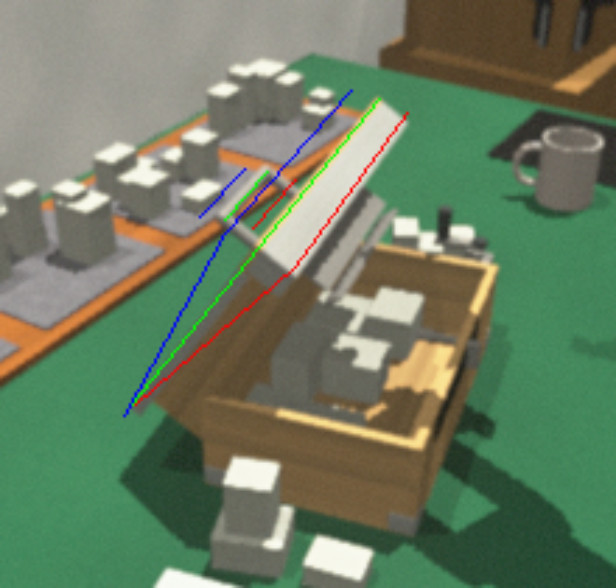

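View pics/s11.png

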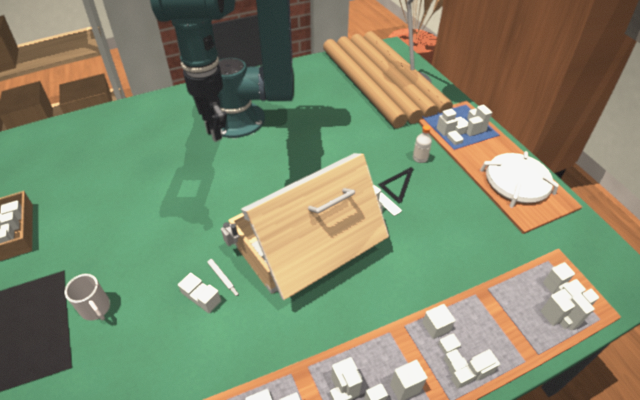

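Side picture: the lid edges (380,98)→(250,248) lie on the green overlay for 0.98 rad. Scene picture: the models, rule and knife sit where they were, and the arm is clear of everything.

```bash
python3 -c "
from rig import sign_off
print(sign_off())"
```

```text
the job is handed in; nothing more can be done
None
```

The case is open and the job is handed in, at about 27 s of the 72 s allowed. `sign_off` gave no verdict, so what follows rests on my own checks.

- **Side latch:** I held the knob and swung it on its arc to about 1.45 rad. The wrist picture showed it clear of the lid.
- **Lid under the catch:** I lifted it by the handle to about 0.28–0.29 rad and let go. It stood there by itself while I worked on the tab.
- **Hidden tab:** I saw it at about case y −30 mm, and felt contact there. I pushed it left about 16–17 mm to a hard stop: at the end the force rose from about 12 to 18 N with only 0.1 mm of movement. The fingers probably rubbed the front wall partway (about 16 N along the push), so I backed them out a little and carried on. No reading I took went above 18 N; I read the force between moves, not during them.
- **Opening:** The lid passed 0.33 rad without resistance. I let go at about 0.98 rad (56°).

In the last pictures the lid edges lie on the overlay for 0.98 rad. The models, rule, set square and knife look unmoved, and the tool force reads about 0 with the arm clear.

One disagreement: the tab and front wall appeared about 3 mm further back than my fitted case pose. I allowed for that when placing the fingers.

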